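# Right the fallen seed bottle against the splash panel

### The job

The square white seed bottle has fallen over in front of the grey upright panel. Without lifting its foot off the bench, raise its green-capped end and let it lean by itself on the panel, steep but clearly leaning (about 30 degrees off upright); then push its foot in so that the cap climbs the panel until the bottle stands upright at the yellow bay tag. Finish by pressing it home, flush against the panel, with a steady push of about 10 N for a moment, let go, never press the panel with more than 15 N, and leave the two jars and everything else on the bench where they are.

Things in the scene. Friction and masses are not known exactly. Their poses are not given: they have to be found in the camera images.
- bottle: Fallen white square bottle, 200 mm tall, 0.25 to 0.35 kg: body 50 x 50 x 140 mm with sharp foot edges, neck 42 mm in diameter, green cap. Origin: centre of its foot (underside). z: foot to cap; x, y: normal to its side faces. Centre of mass about 80 mm from the foot. Starts lying on a side face, axis 25 mm above the bench, cap roughly towards the panel. Friction about 0.35 to 0.55.
- bottle_cap (a point): Centre of the top of the bottle's round green cap (38 mm in diameter, the last 40 mm of the bottle), 200 mm from the foot. Leaning with this end on the panel, the bottle stays by itself at 23 to 40 degrees off upright; flatter, it slides down or jams when its foot is pushed; below about 17 degrees it tips back onto its foot by itself.
- panel: Stand of the upright grey steel panel (plate 460 mm long, 215 mm high, 6 mm thick, feet and brackets behind). Origin: on the bench, under the middle of the nominal front face. x: along the panel; y: horizontal, into the panel; z up. Work side: y below 0. The plate is clamped in slots: its real front face lies anywhere from y = -9 to +9 mm, so find it by touch. Rigid; limit 15 N.
- bay_tag: Yellow tag, 60 mm wide, clipped on the panel's top edge: marks the bay. Look only, nothing to hit. Origin: on the bench at the panel's nominal front face, straight below the tag's middle; axes as the panel's.
- jar_amber: Amber jar with black lid, 60 mm in diameter, 85 mm tall, standing near the panel about 140 mm to one side of the bay. Origin: centre of its underside, z up. Not to be disturbed.
- jar_blue: Blue jar with white lid, 60 mm in diameter, 85 mm tall, standing near the panel about 140 mm to the other side of the bay. Origin: centre of its underside, z up. Not to be disturbed.
- tray: Clear germination tray with green sprouts, 180 x 260 x 55 mm, behind the panel. Origin: centre of its underside. Bystander.
- forceps: Steel forceps lying on the bench, 120 mm long, 6 mm high. Origin: middle, on the bench. Bystander.
- dish: Flat round clear dish, 93 mm in diameter, 15 mm high. Origin: centre of its underside. Bystander.
- beaker: Open glass beaker, 70 mm in diameter, 90 mm tall. Origin: centre of its underside. Bystander.
Things that resemble listed ones, but are neither listed nor needed, are in the scene too. There is more than one size of the bottle; the job needs the smallest.

How it is judged:
On the way, in this order (a step that is already met when the one before it is completed fails the run):
1. the bottle leans by itself on the panel, 23 to 49 degrees off upright, its foot on the bench and the fingers off it (angle between bottle's own z axis and vertical between 0.4 and 0.85 rad and contact force between bottle and panel above 0.2 N and contact force between the fingers and bottle below 0.05 N and linear speed of bottle below 0.02 m/s), for 0.3 s.
2. the foot is pushed in and the cap climbs the panel: still touching the panel at less than 22 degrees off upright (angle between bottle's own z axis and vertical between 0.2 and 0.38 rad and contact force between bottle and panel above 0.2 N), for 0.1 s.
3. standing upright, it is pressed home on the panel with at least 6 N (angle between bottle's own z axis and vertical below 0.05 rad and contact force between bottle and panel above 6 N), for 0.3 s.
At the end, for the whole second after the job is handed in: The bottle stands upright on the bench (tilt under 0.03 rad), released, at rest, against the panel where it was pressed home (middle 13 to 37 mm before the nominal face: plate set 9 mm, gap 3 mm), turned less than 0.1 rad from it, its middle within 20 mm of the tag along the panel (angle between bottle's own z axis and vertical below 0.03 rad and height (world z) of bottle below 0.004 m and y of bottle in the frame of panel between -0.037 and -0.013 m and x of bottle in the frame of bay_tag between -0.02 and 0.02 m and (angle between the x axis of bottle and the x axis of panel, either way round below 0.1 rad or angle between the y axis of bottle and the x axis of panel, either way round below 0.1 rad) and linear speed of bottle below 0.01 m/s and contact force between the fingers and bottle below 0.05 N); the robot touches nothing.
It fails at once if the panel is pressed with more than 15 N (contact force between panel and anything else above 15 N).
It fails at once if the bottle's foot is lifted off the bench (foot centre higher than 45 mm) (height (world z) of bottle above 0.045 m).
It fails at once if a jar is shifted more than 10 mm or tipped (distance of any of jar_amber, jar_blue from where it was at the start of the episode above 0.01 m or angle between any of jar_amber, jar_blue's own z axis and vertical above 0.3 rad).
It fails at once if another thing on the bench is shifted more than 20 mm (distance of any of tray, forceps, dish, beaker from where it was at the start of the episode above 0.02 m).
It also fails if it takes over 72 s, if anything falls off the work surface, if the arm or the gripper's body presses on something with over 40 N, if the wrist force passes 120 N, or if a joint passes its speed limit or range.

### The arm

A 6-joint arm with a two-finger parallel gripper is mounted at the origin on the work surface. World frame = base frame: x ahead of the robot, y to its left, z up, the work surface at z = 0. Lengths are in m, angles in rad, forces in N, time in s.
With the tool pointing down it reaches from about 0.225 to 0.875 m from the base axis. Payload 3.4 kg.
Tool frame: the origin (TCP) lies on the centre line of the jaws, within the pads' length; the fingertips stand 14 mm ahead of it and the grasp point (between the pads) lies 5 mm behind it (tip_extent is the z of the fingertips in the tool frame, in m); z points along the fingers, y is the line along which they close (so a half turn about z gives the same grasp; the last joint's range is limited). The gripper opens to 85 mm and grips with 20 to 120 N. Pads are 22 mm wide; open, the fingers measure 114 mm over their backs; the gripper's body (76 mm by 85 mm) begins 54 mm behind the grasp point. The pads swing forward as they close: fully open they stand 13 mm farther back than shut.
Start: joints at [1.164, 0.276, 1.505, -0, 1.361, -0.121], TCP at [0.162, 0.552, 0.245] pointing down, gripper open.
Joint ranges: [-2.89, 2.89], [-0.75, 2.08], [0.22, 2.7], [-1.18, 4.32], [0.11, 2.71], [-2.7, 2.7]. Speed limits (rad/s): [2.57, 2.57, 3.14, 3.14, 3.14, 3.14].

### API

Orientations are given as a unit quaternion [x, y, z, w].
In Python, from bench import state, snapshot, job_done, tip_extent gives the robot as it stands. The module is installed in compiled form; this text tells all that it offers.
- The arm moves only by the tool apply_moves, never from a script. Its argument "increments" is a list of rows, each a list of 2 entries, a list of its own where there are three numbers: the shift along the world's x, y, z in units of 50 mm (1.0 is 50 mm), then the turn about the world's z in rad. A call has exactly 5 rows; each row is the pose to reach, as a shift and turn from the pose commanded when the call began; what a row does not reach only later rows make up. A row lasts 1/10 s, in which the tool goes at most 50 mm and 8.59 degrees, less where a joint would pass 70% of its speed; a pose out of reach is approached as far as the arm can. A call with a gripper value outside its range is refused whole. "hand" is the finger opening in mm, from 0 to 85.4, set as the call begins (left out, the last holds). The fingers move at their own pace and stop on an object; "squeeze" is the grip in N (left out, the last holds). Time passes only in rows, so rows that repeat a pose let the fingers close, or fill a call up. It gives the time, the measured TCP pose, the force, the opening and the grip force at its end, in the units of the state.
- state(): the state, without advancing time (a new reading comes with each control period).
- snapshot(name): name is "scene" or "top"; returns a dict with "img" (480x640x3 uint8, blue, green, red), "intrinsics" (3x3 intrinsics, pixels), "eye" and "orientation" of the camera in the world. Camera axes: x right, y down, z forward; pixel columns grow to the right and rows downward; lengths in m; the calibration is good to about 2 mm. A picture is of the moment at which its call begins. There is no depth.
- job_done(): hands the job in; it is judged then, once.
The state is a dict: "clock": time; "joints": joint angles; "joint_velocities": joint speeds; "joint_torque": joint torques, N m; "tcp_pos": TCP position; "tcp_rot": TCP orientation; "force": force on the tool from outside, world axes, zero at the start; "torque": the same for the moment, N m; "grip_width": finger opening in m; "grasp_force": force on a finger pad.
Only numpy, scipy, OpenCV 4.12 (cv2) and the standard library are available. Lean on these libraries where they do the work, as an engineer would, in place of code of your own. Each camera call takes 0.05 s, during which the arm holds its last target. There are 200 camera calls.

## Working session

There is one attempt and no reset: what is moved stays moved. The work goes in short steps, Python scripts to look and compute and a tool call to move; the robot and the scene stay as the last step left them, time stands still between calls to the robot, and variables do not carry over. Pictures are saved under pics/ and viewed, at most 10 in all, crops included, and the job is handed in when it is done.

Besides the shell and the picture viewer there is one more tool, called after ">>>" in YAML: its name, and indented under it one key for each argument. apply_moves: Moves the arm, as the interface text tells. Its arguments: {"type":"object","properties":{"increments":{"type":"array"},"hand":{"type":"number"},"squeeze":{"type":"number"}},"required":["increments"]}

```bash
mkdir -p pics
cat > h.py <<'E'
import numpy as np, cv2
from scipy.spatial.transform import Rotation as R
from bench import state, snapshot, job_done, tip_extent
def snap(n,f):
    s=snapshot(n); cv2.imwrite('pics/'+f,s['img']); np.savez('pics/'+f+'.npz',**{k:np.array(v) for k,v in s.items()}); return s
def ray(s,u,v):
    K=np.array(s['intrinsics']);o=np.array(s['orientation'])
    M=R.from_quat(o).as_matrix() if o.size==4 else o.reshape(3,3)
    return np.array(s['eye']), M@np.linalg.solve(K,[u,v,1.])
def onz(s,u,v,z=0):
    e,d=ray(s,u,v); return e+d*(z-e[2])/d[2]
def tri(s1,p1,s2,p2):
    e1,d1=ray(s1,*p1);e2,d2=ray(s2,*p2)
    t=np.linalg.lstsq(np.c_[d1,-d2],e2-e1,rcond=None)[0]
    return (e1+d1*t[0]+e2+d2*t[1])/2, np.linalg.norm(e1+d1*t[0]-e2-d2*t[1])
E
python3 -c "
from h import *
for n in('scene','top'):
    s=snap(n,n+'0.png');print(n,s['eye'],s['orientation'],s['intrinsics'])
print(state(),tip_extent if not callable(tip_extent) else tip_extent())"
```

```text
scene [ 0.99620506 -0.47148944  1.15136779] [ 0.89104299  0.36149649 -0.09952818 -0.25584531] [[519.39367207   0.         330.25107484]
 [  0.         519.39367207 239.07411831]
 [  0.           0.           1.        ]]
top [0.29702054 0.02991784 1.35561823] [ 0.71419361 -0.69510503  0.05837587 -0.05786834] [[445.37430473   0.         325.925349  ]
 [  0.         445.37430473 235.1364446 ]
 [  0.           0.           1.        ]]
{'clock': 0.1, 'joints': array([ 1.16396967e+00,  2.76501124e-01,  1.50598301e+00,  4.75102447e-06,
        1.36072645e+00, -1.21002079e-01]), 'joint_velocities': array([-0.00016004,  0.00028341, -0.00472061,  0.00159521, -0.00198803,
        0.00014811]), 'joint_torque': array([ 1.35675160e-03, -4.17699695e+01, -2.46407640e+01, -3.62599610e-05,
        5.88985509e-03,  5.69279834e-06]), 'tcp_pos': array([0.16194664, 0.55125608, 0.24455305]), 'tcp_rot': array([ 1.42426758e-01,  9.89805013e-01, -7.80346399e-04, -2.13269304e-04]), 'force': array([-0.21917225,  0.4869642 ,  0.15869522]), 'torque': array([ 0.01840223, -0.04187697,  0.02220236]), 'grasp_force': 0.0, 'grip_width': 0.08544292231693804} 0.014
```

View pics/scene0.png

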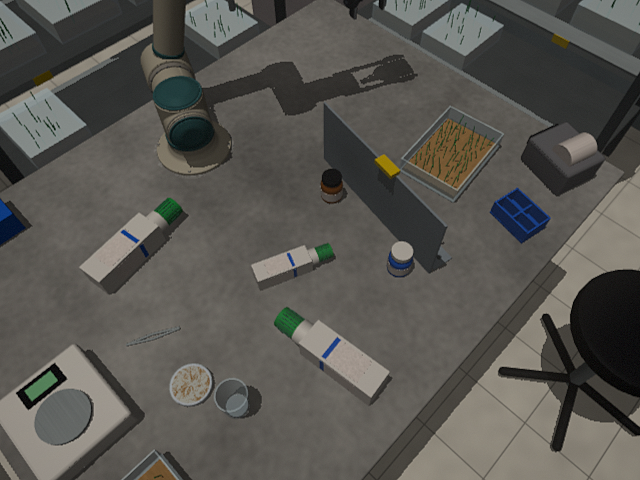

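View pics/top0.png

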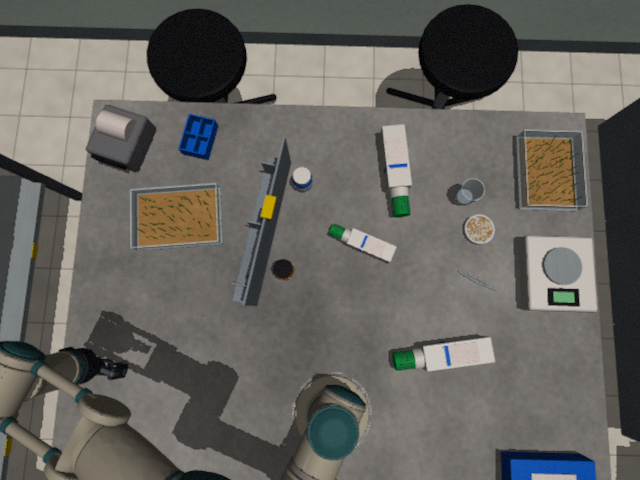

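The small bottle lies at about (363,243) in the top view, with its cap at (336,231). The panel runs from (240,303) to (286,140) with the tag at (268,207), and the jars are at (283,269) and (302,179). In the scene view the cap is at (323,252) and the tag at (388,166). Next I'll measure these.

```bash
cat > m.py <<'E'
from h import *
def ld(f): return dict(np.load('pics/'+f+'.npz'))
def cc(m,c,r):
    n,l,s,ce=cv2.connectedComponentsWithStats(m.astype('uint8'))
    b=[i for i in range(1,n) if s[i,4]>15 and np.hypot(*(ce[i]-c))<r]
    i=max(b,key=lambda i:s[i,4]); return ce[i],s[i,4],(l==i)
def masks(s):
    h=cv2.cvtColor(s['img'],cv2.COLOR_BGR2HSV);H,S,V=[h[...,i].astype(int) for i in range(3)]
    return dict(green=(H>45)&(H<75)&(S>120)&(V>50),yellow=(H>20)&(H<33)&(S>150)&(V>90),white=(S<40)&(V>150))
E
python3 - <<'E'
from m import *
a,b=ld('scene0.png'),ld('top0.png')
A,B=masks(a),masks(b)
ga,gb=cc(A['green'],(323,252),20),cc(B['green'],(336,231),20)
print('cap',ga[0],gb[0],tri(a,ga[0],b,gb[0]))
ya,yb=cc(A['yellow'],(388,166),20),cc(B['yellow'],(268,207),20)
print('tag',tri(a,ya[0],b,yb[0]))
w=cc(B['white'],(370,246),25);print('body',w[:2],onz(b,*w[0],.05))
c=cv2.boxPoints(cv2.minAreaRect(np.argwhere(w[2])[:,::-1].astype(np.float32)))
print([onz(b,*p,.05).round(4) for p in c])
# panel top edge
print('tag rect',[onz(b,*p,.22).round(3) for p in cv2.boxPoints(cv2.minAreaRect(np.argwhere(yb[2])[:,::-1].astype(np.float32)))])
for n,p in dict(amber=(283,269),blue=(303,173)).items(): print(n,onz(b,*p,.085))
im=b['img'][125:320,210:420];cv2.imwrite('pics/c1.png',cv2.resize(im,None,fx=3,fy=3,interpolation=cv2.INTER_CUBIC)[:600])
E
```

```text
cap [323.9025641  251.08717949] [336.26       231.02666667] (array([5.30546878e-01, 4.29086442e-04, 2.78503669e-02]), np.float64(0.0014578718264303889))
tag (array([0.55516174, 0.18343936, 0.22682089]), np.float64(0.0006494105694924095))
body (array([369.92204629, 243.95249695]), np.int32(821)) [ 0.4909475  -0.09910788  0.05      ]
[array([ 0.5002, -0.0101,  0.05  ]), array([ 0.5476, -0.0291,  0.05  ]), array([ 0.4865, -0.1781,  0.05  ]), array([ 0.4399, -0.1583,  0.05  ])]
tag rect [array([0.53 , 0.205, 0.22 ]), array([0.592, 0.194, 0.22 ]), array([0.585, 0.164, 0.22 ]), array([0.524, 0.176, 0.22 ])]
amber [0.40671745 0.1517362  0.085     ]
blue [0.69256924 0.10469633 0.085     ]
```

View pics/c1.png

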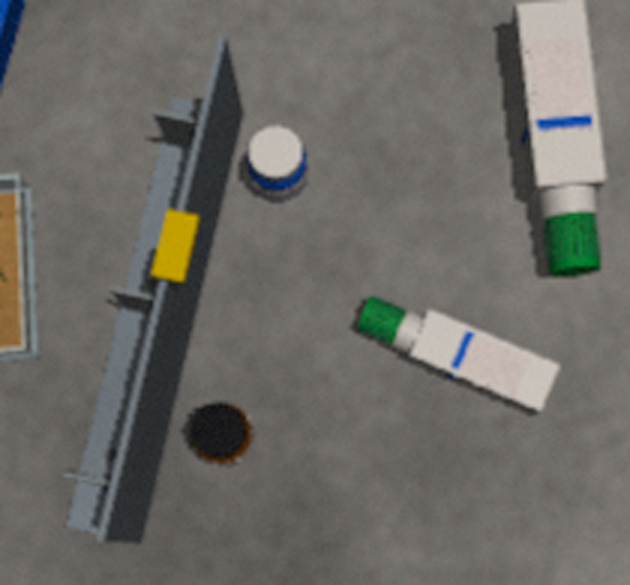

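The crop (3x, offset 210,125) shows the plate's foot line running from (143,541) to (242,113) and its top front edge from (106,541) to (224,40). The bottle's axis is close to the panel normal but not on it.

Run:
```python
from m import *
b=ld('top0.png')
f=lambda u,v,z: onz(b,210+u/3,125+v/3,z)
P=[f(143,541,0),f(242,113,0),f(106,541,.215),f(224,40,.215)]
for p in P: print(p.round(4))
for i in(0,2): d=P[i+1]-P[i];print(np.linalg.norm(d),np.degrees(np.arctan2(d[1],d[0])))
th=np.arctan2((P[3]-P[2])[1],(P[3]-P[2])[0]);ux=np.array([np.cos(th),np.sin(th)]);n=np.array([-ux[1],ux[0]])
print('ux',ux,'n',n)
q=lambda p:(round(float(ux@p[:2]),4),round(float(n@p[:2]),4))
for k,p in dict(e0=P[0],e1=P[1],t0=P[2],t1=P[3],tag=np.array([.555,.1835]),cap=np.array([.5305,.0004]),foot=np.array([.4632,-.168]),sh=np.array([.5239,-.0196]),amber=f(218,432,.085),blue=f(275,152,.085)).items(): print(k,q(p))
```

```text
[0.3028 0.2313 0.    ]
[0.7519 0.15   0.    ]
[0.301  0.2305 0.215 ]
[0.7475 0.1498 0.215 ]
0.4564603325743847 -10.264357463748794
0.4537588526374534 -10.24895870153584
ux [ 0.98404393 -0.17792566] n [0.17792566 0.98404393]
e0 (0.2568, 0.2815)
e1 (0.7132, 0.2814)
t0 (0.2552, 0.2804)
t1 (0.709, 0.2804)
tag (0.5135, 0.2793)
cap (0.522, 0.0948)
foot (0.4857, -0.0829)
sh (0.519, 0.0739)
amber (0.373, 0.2226)
blue (0.6541, 0.2284)
```

>>> apply_moves:
  increments:
    - [[0.3,-0.6,0.5],-0.11]
    - [[0.7,-1.4,1.0],-0.22]
    - [[1.1,-2.2,1.5],-0.33]
    - [[1.5,-3.0,1.5],-0.44]
    - [[1.9,-3.8,1.5],-0.55]
  hand: 85
  squeeze: 40

```text
clock: 0.6
tcp_pos: [0.2577, 0.3602, 0.3211]
tcp_rot: [0.408, 0.913, 0.001, 0.001]
force: [0.7, 1.5, 0.2]
grip_width: 0.0848
grasp_force: 0.0
```

>>> apply_moves:
  increments:
    - [[0.4,-0.85,0],-0.11]
    - [[0.85,-1.7,0],-0.22]
    - [[1.3,-2.55,0],-0.33]
    - [[1.75,-3.4,0],-0.44]
    - [[2.2,-4.25,0],-0.55]

```text
clock: 1.1
tcp_pos: [0.3673, 0.1474, 0.3202]
tcp_rot: [0.64, 0.768, 0.0, 0.0]
force: [1.0, 1.3, -0.5]
grip_width: 0.0847
grasp_force: 0.0
```

>>> apply_moves:
  increments:
    - [[0.4,-0.85,0],-0.11]
    - [[0.85,-1.7,0],-0.22]
    - [[1.3,-2.55,0],-0.33]
    - [[1.75,-3.4,0],-0.44]
    - [[2.2,-4.25,0],-0.55]

```text
clock: 1.6
tcp_pos: [0.4774, -0.0652, 0.3201]
tcp_rot: [0.825, 0.565, 0.0, -0.0]
force: [1.2, 0.2, 0.3]
grip_width: 0.085
grasp_force: 0.0
```

>>> apply_moves:
  increments:
    - [[0.27,-0.6,-0.6],-0.02]
    - [[0.27,-0.6,-1.5],-0.02]
    - [[0.27,-0.6,-2.4],-0.02]
    - [[0.27,-0.6,-3.3],-0.02]
    - [[0.27,-0.6,-4.2],-0.02]

```text
clock: 2.1
tcp_pos: [0.4902, -0.0934, 0.1085]
tcp_rot: [0.829, 0.559, 0.0, 0.0]
force: [1.0, -0.1, -0.0]
grip_width: 0.0851
grasp_force: 0.0
```

>>> apply_moves:
  increments:
    - [[0,0,-0.4],0]
    - [[0,0,-0.8],0]
    - [[0,0,-1.2],0]
    - [[0,0,-1.5],0]
    - [[0,0,-1.74],0]

```text
clock: 2.6
tcp_pos: [0.4899, -0.0931, 0.022]
tcp_rot: [0.829, 0.559, -0.001, -0.001]
force: [-0.2, 0.6, -0.1]
grip_width: 0.085
grasp_force: 0.0
```

>>> apply_moves:
  increments:
    - [[0,0,0],0]
    - [[0,0,0],0]
    - [[0,0,0],0]
    - [[0,0,0],0]
    - [[0,0,0],0]
  hand: 40
  squeeze: 30

```text
clock: 3.1
tcp_pos: [0.4911, -0.0934, 0.0239]
tcp_rot: [0.829, 0.559, 0.0, 0.001]
force: [-0.6, -0.3, -0.2]
grip_width: 0.0497
grasp_force: 32.5
```

>>> apply_moves:
  increments:
    - [[0.1,0.3,0],0.05]
    - [[0.2,0.6,0],0.1]
    - [[0.3,0.95,0],0.15]
    - [[0.45,1.3,0],0.18]
    - [[0.55,1.65,0],0.206]

```text
clock: 3.6
tcp_pos: [0.5188, -0.0106, 0.0239]
tcp_rot: [0.767, 0.642, 0.0, 0.001]
force: [0.8, -1.3, 1.7]
grip_width: 0.0499
grasp_force: 32.6
```

>>> apply_moves:
  increments:
    - [[0.04,0.15,0],0]
    - [[0.08,0.27,0],0]
    - [[0.08,0.27,0],0]
    - [[0.08,0.27,0],0]
    - [[0.08,0.27,0],0]

```text
clock: 4.1
tcp_pos: [0.5227, 0.0031, 0.0239]
tcp_rot: [0.768, 0.641, 0.001, 0.0]
force: [1.1, 4.1, 5.6]
grip_width: 0.0494
grasp_force: 33.1
```

>>> apply_moves:
  increments:
    - [[0,0,0],0]
    - [[0,0,0],0]
    - [[0,0,0.1],0]
    - [[0,0,0.5],0]
    - [[0,0,1.2],0]
  hand: 85

```text
clock: 4.6
tcp_pos: [0.5199, 0.0027, 0.082]
tcp_rot: [0.768, 0.641, -0.002, -0.002]
force: [1.0, -0.7, -1.0]
grip_width: 0.0849
grasp_force: 0.0
```

Run:
```python
from m import *
a,b=snap('scene','s1.png'),snap('top','t1.png')
A,B=masks(a),masks(b)
c=np.cos(np.radians(10.25));s=np.sin(np.radians(10.25))
q=lambda p:np.round([c*p[0]-s*p[1],s*p[0]+c*p[1]],4)
ga,gb=cc(A['green'],(340,220),40),cc(B['green'],(310,225),40)
p,e=tri(a,ga[0],b,gb[0]);print('cap',ga[:2],gb[:2],p,e,q(p))
print(state()['tcp_pos'],q(state()['tcp_pos']))
im=b['img'][125:325,210:440];cv2.imwrite('pics/c2.png',cv2.resize(im,None,fx=3,fy=3))
```

```text
cap (array([360.5       , 226.11111111]), np.int32(18)) (array([300.79268293, 226.57317073]), np.int32(82)) [0.54432696 0.11266803 0.03239039] 0.010581156023118956 [0.5156 0.2077]
[0.52516391 0.00213045 0.08717894] [0.5164 0.0955]
```

View pics/c2.png

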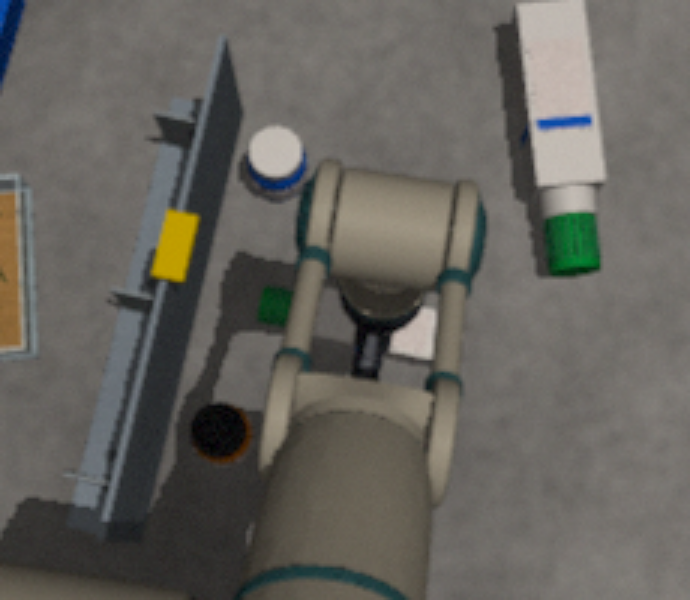

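The cap's tip is at about crop (258,305). The bottle now lies square to the panel on the tag line. Next I grip the cap.

>>> apply_moves:
  increments:
    - [[0.09,0.5,0],0]
    - [[0.18,1.0,0],0]
    - [[0.27,1.5,0],0]
    - [[0.36,1.97,-0.2],0]
    - [[0.36,1.97,-0.6],0]

```text
clock: 5.2
tcp_pos: [0.5418, 0.1036, 0.0539]
tcp_rot: [0.767, 0.642, 0.002, 0.001]
force: [0.0, -0.9, -0.1]
grip_width: 0.0852
grasp_force: 0.0
```

>>> apply_moves:
  increments:
    - [[0,0,-0.3],0]
    - [[0,0,-0.5],0]
    - [[0,0,-0.5],0]
    - [[0,0,-0.5],0]
    - [[0,0,-0.5],0]

```text
clock: 5.7
tcp_pos: [0.5408, 0.101, 0.029]
tcp_rot: [0.768, 0.641, 0.001, 0.0]
force: [0.0, -0.4, 0.7]
grip_width: 0.0848
grasp_force: 0.0
```

>>> apply_moves:
  increments:
    - [[0,0,0],0]
    - [[0,0,0],0]
    - [[0,0,0],0]
    - [[0,0,0],0]
    - [[0,0,0],0]
  hand: 30
  squeeze: 20

```text
clock: 6.2
tcp_pos: [0.5403, 0.1011, 0.0288]
tcp_rot: [0.767, 0.641, 0.0, 0.0]
force: [-1.3, 0.0, 3.6]
grip_width: 0.0373
grasp_force: 23.5
```

Run:
```python
from m import *
a=snap('scene','s2.png')
A=masks(a);g=cc(A['green'],(360,226),30);print(g[:2])
im=a['img'][130:330,220:460];cv2.imwrite('pics/c3.png',cv2.resize(im,None,fx=3,fy=3))
```

```text
(array([350.88571429, 230.71428571]), np.int32(35))
```

View pics/c3.png

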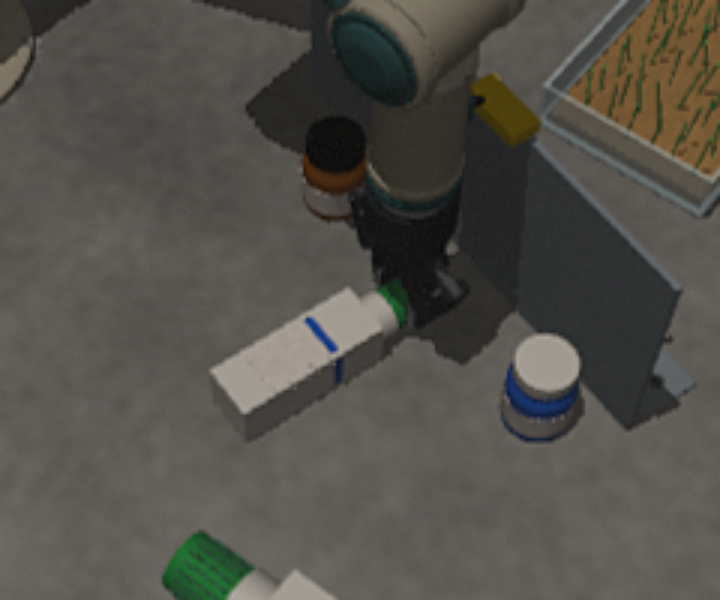

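>>> apply_moves:
  increments:
    - [[-0.01,-0.06,0.31],0]
    - [[-0.025,-0.14,0.62],0]
    - [[-0.045,-0.25,0.91],0]
    - [[-0.07,-0.38,1.2],0]
    - [[-0.1,-0.54,1.47],0]

```text
clock: 6.75
tcp_pos: [0.5345, 0.0742, 0.1018]
tcp_rot: [0.767, 0.641, -0.0, -0.001]
force: [-0.3, -0.1, -3.0]
grip_width: 0.0374
grasp_force: 23.0
```

>>> apply_moves:
  increments:
    - [[-0.03,-0.18,0.26],0]
    - [[-0.07,-0.38,0.5],0]
    - [[-0.11,-0.61,0.72],0]
    - [[-0.15,-0.85,0.93],0]
    - [[-0.2,-1.1,1.11],0]

```text
clock: 7.25
tcp_pos: [0.525, 0.018, 0.1582]
tcp_rot: [0.768, 0.641, 0.0, 0.0]
force: [1.0, -0.2, -1.4]
grip_width: 0.0371
grasp_force: 21.4
```

Run:
```python
from m import *
a=snap('scene','s3.png');print(state()['force'],state()['tcp_pos'])
im=a['img'][130:330,220:460];cv2.imwrite('pics/c4.png',cv2.resize(im,None,fx=3,fy=3))
```

```text
[ 0.29075047 -2.1589147  -2.12251596] [0.52542145 0.01615431 0.15945165]
```

View pics/c4.png

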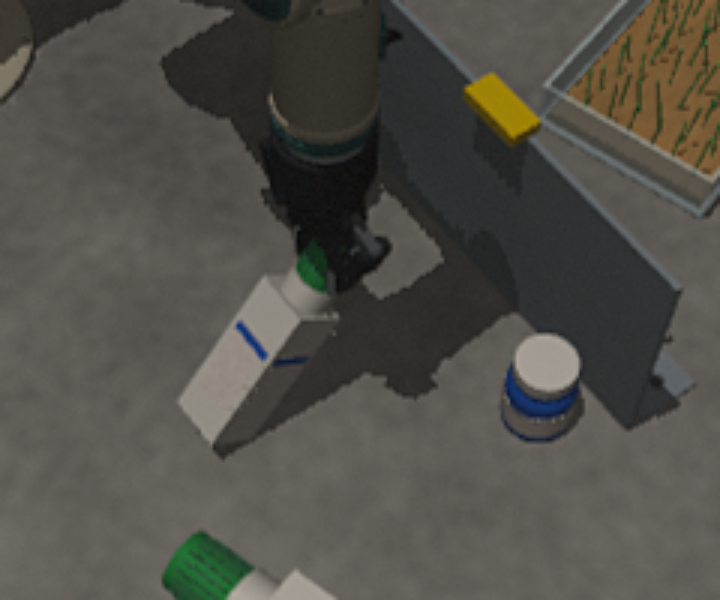

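The bottle is tilted. Its foot's front corner is on the bench near crop (222,458), and the cap at (312,268) is held. I'll compute the foot's position and the tilt.

```bash
cat >> m.py <<'E'
_c=np.cos(np.radians(10.25));_s=np.sin(np.radians(10.25))
q=lambda p:np.round([_c*p[0]-_s*p[1],_s*p[0]+_c*p[1]],4)
E
python3 - <<'E'
from m import *
a,b=ld('s2.png'),ld('s3.png')
f=lambda s,u,v,z=0: q(onz(s,220+u/3,130+v/3,z))
print('foot before',f(a,248,440),'now',f(b,222,458))
print('left foot corner, z unknown',[f(b,178,403,z) for z in(0,.01,.02,.03,.04)])
print('tcp',q(state()['tcp_pos']))
E
```

```text
foot before [0.538  0.0175] now [ 0.5394 -0.0094]
left foot corner, z unknown [array([ 0.4746, -0.0108]), array([ 0.4797, -0.0132]), array([ 0.4848, -0.0156]), array([ 0.4899, -0.018 ]), array([ 0.4951, -0.0204])]
tcp [0.5142 0.1094]
```

>>> apply_moves:
  increments:
    - [[-0.02,-0.11,0.07],0]
    - [[-0.04,-0.22,0.13],0]
    - [[-0.06,-0.32,0.18],0]
    - [[-0.08,-0.42,0.23],0]
    - [[-0.09,-0.5,0.26],0]

```text
clock: 7.8
tcp_pos: [0.5203, -0.006, 0.1703]
tcp_rot: [0.767, 0.641, -0.0, -0.0]
force: [0.3, 0.9, -2.2]
grip_width: 0.0372
grasp_force: 21.1
```

Run:
```python
from m import *
a=snap('scene','s4.png');print(state()['force'],state()['tcp_pos'],q(state()['tcp_pos']))
im=a['img'][200:300,260:340];im=cv2.resize(im,None,fx=6,fy=6,interpolation=cv2.INTER_CUBIC)
im=(255*(im/255.)**.5).astype('uint8');cv2.imwrite('pics/c5.png',im)
```

```text
[-0.43759257 -0.48054859 -3.24849824] [ 0.52043502 -0.00653368  0.17047994] [0.5133 0.0862]
```

View pics/c5.png

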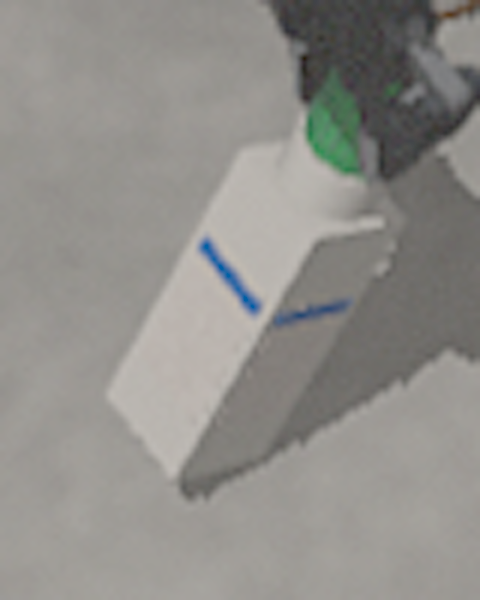

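The enhanced crop (6x, offset 260,200) shows the side face, with the foot's front corner near (268,452), the back corner at (178,480) and the shoulder at (318,240). The dark patch at (195,495) is only shadow. The foot has stayed put.

```bash
cat >> m.py <<'E'
def ona(s,u,v,a=.5385):
    e,d=ray(s,u,v); w=np.array([_c,-_s,0]); p=e+d*(a-w@e)/(w@d); return np.r_[q(p),round(p[2],4)]
E
python3 - <<'E'
from m import *
s=ld('s4.png')
for n,(u,v) in dict(backfoot=(178,480),front=(268,452),shback=(318,240),shfront=(384,222)).items(): print(n,ona(s,260+u/6,200+v/6))
E
```

```text
backfoot [ 0.5385 -0.0199  0.0247]
front [0.5385 0.0233 0.0016]
shback [0.5385 0.0521 0.1422]
shfront [0.5385 0.0829 0.1267]
```

>>> apply_moves:
  increments:
    - [[0.05,0.25,0],0]
    - [[0.12,0.65,0],0]
    - [[0.19,1.05,0],0]
    - [[0.26,1.45,0],0]
    - [[0.33,1.85,0],0]

```text
clock: 8.35
tcp_pos: [0.5371, 0.0886, 0.1701]
tcp_rot: [0.767, 0.641, 0.0, -0.0]
force: [0.4, -0.4, -3.0]
grip_width: 0.037
grasp_force: 21.0
```

>>> apply_moves:
  increments:
    - [[0.05,0.3,0],0]
    - [[0.1,0.55,0],0]
    - [[0.14,0.75,0],0]
    - [[0.17,0.9,0],0]
    - [[0.18,0.98,0],0]

```text
clock: 8.85
tcp_pos: [0.5463, 0.1362, 0.1703]
tcp_rot: [0.767, 0.641, 0.0, 0.0]
force: [-0.2, -0.4, -2.4]
grip_width: 0.037
grasp_force: 21.0
```

Run:
```python
from m import *
t=snap('top','t5.png')
a=snap('scene','s5.png');print(state()['force'],state()['tcp_pos'],q(state()['tcp_pos']))
im=a['img'][140:290,290:440];im=cv2.resize(im,None,fx=4,fy=4,interpolation=cv2.INTER_CUBIC)
im=(255*(im/255.)**.5).astype('uint8');cv2.imwrite('pics/c6.png',im)
```

```text
[ 0.2133645   0.88938071 -1.90352076] [0.54627093 0.13611031 0.1704323 ] [0.5133 0.2311]
```

View pics/c6.png

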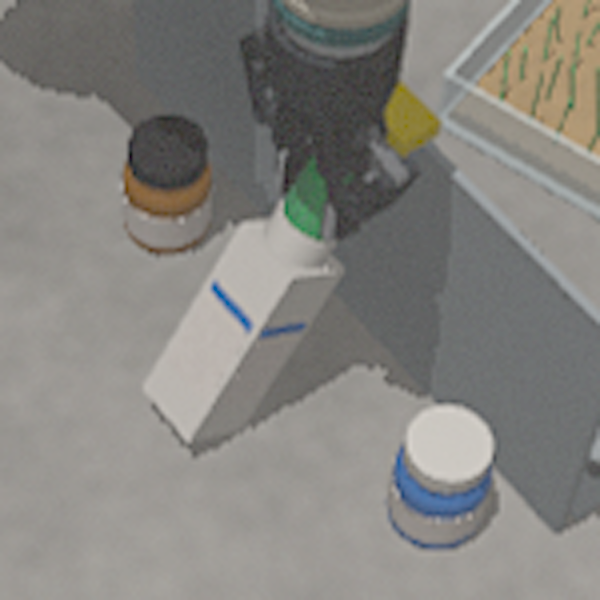

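The bottle is tilted in front of the bay, and the cap is about 20 mm short of the panel. The back foot corner is at crop (195,440) and the shoulder at (287,280). Next I feel for the panel.

Run:
```python
from m import *
s=ld('s5.png')
for (u,v) in ((195,440),(287,280)): print(ona(s,290+u/4,140+v/4))
```

```text
[0.5385 0.1282 0.023 ]
[0.5385 0.1923 0.1456]
```

>>> apply_moves:
  increments:
    - [[0.005,0.04,0],0]
    - [[0.015,0.08,0],0]
    - [[0.02,0.12,0],0]
    - [[0.03,0.16,0],0]
    - [[0.035,0.2,0],0]

```text
clock: 9.45
tcp_pos: [0.5479, 0.1457, 0.1703]
tcp_rot: [0.768, 0.641, -0.0, 0.0]
force: [-0.2, -0.3, -2.7]
grip_width: 0.0372
grasp_force: 21.0
```

>>> apply_moves:
  increments:
    - [[0.005,0.02,0],0]
    - [[0.01,0.04,0],0]
    - [[0.01,0.06,0],0]
    - [[0.01,0.06,0],0]
    - [[0.01,0.06,0],0]

```text
clock: 9.95
tcp_pos: [0.5484, 0.1488, 0.1704]
tcp_rot: [0.767, 0.641, 0.0, 0.0]
force: [0.4, -0.3, -2.6]
grip_width: 0.037
grasp_force: 21.0
```

>>> apply_moves:
  increments:
    - [[0.003,0.02,0],0]
    - [[0.006,0.04,0],0]
    - [[0.01,0.06,0],0]
    - [[0.01,0.06,0],0]
    - [[0.01,0.06,0],0]

```text
clock: 10.45
tcp_pos: [0.5489, 0.1518, 0.1703]
tcp_rot: [0.767, 0.641, 0.0, 0.0]
force: [-0.2, 0.2, -1.9]
grip_width: 0.037
grasp_force: 21.0
```

>>> apply_moves:
  increments:
    - [[0.003,0.02,0],0]
    - [[0.006,0.04,0],0]
    - [[0.006,0.04,0],0]
    - [[0.006,0.04,0],0]
    - [[0.006,0.04,0],0]

```text
clock: 10.95
tcp_pos: [0.5491, 0.153, 0.1703]
tcp_rot: [0.767, 0.641, -0.0, 0.0]
force: [-0.3, -5.6, -2.8]
grip_width: 0.0366
grasp_force: 21.0
```

>>> apply_moves:
  increments:
    - [[-0.005,-0.03,0],0]
    - [[-0.005,-0.03,-0.03],0]
    - [[-0.005,-0.03,-0.06],0]
    - [[-0.005,-0.03,-0.06],0]
    - [[-0.005,-0.03,-0.06],0]

```text
clock: 11.45
tcp_pos: [0.5495, 0.153, 0.1698]
tcp_rot: [0.768, 0.641, 0.002, 0.0]
force: [-2.8, -2.0, 9.2]
grip_width: 0.0372
grasp_force: 22.1
```

>>> apply_moves:
  increments:
    - [[0,0,0],0]
    - [[0,0,0],0]
    - [[0,0,0],0]
    - [[0,0,0],0]
    - [[0,0,0],0]
  hand: 75

```text
clock: 11.95
tcp_pos: [0.5489, 0.1523, 0.1671]
tcp_rot: [0.767, 0.641, -0.0, -0.0]
force: [-0.3, -0.2, 0.3]
grip_width: 0.075
grasp_force: 0.0
```

>>> apply_moves:
  increments:
    - [[0,0,0.1],0]
    - [[0,0,0.5],0]
    - [[0,0,1.0],0]
    - [[0,0,1.6],0]
    - [[-0.1,-0.5,2.0],0]

```text
clock: 12.45
tcp_pos: [0.5452, 0.1291, 0.2696]
tcp_rot: [0.767, 0.642, 0.002, 0.0]
force: [0.3, -1.1, -0.3]
grip_width: 0.0753
grasp_force: 0.0
```

Run:
```python
from m import *
a=snap('scene','s6.png')
im=a['img'][140:290,290:440];im=cv2.resize(im,None,fx=4,fy=4,interpolation=cv2.INTER_CUBIC)
im=(255*(im/255.)**.5).astype('uint8');cv2.imwrite('pics/c7.png',im)
```

```text
(no output)
```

View pics/c7.png

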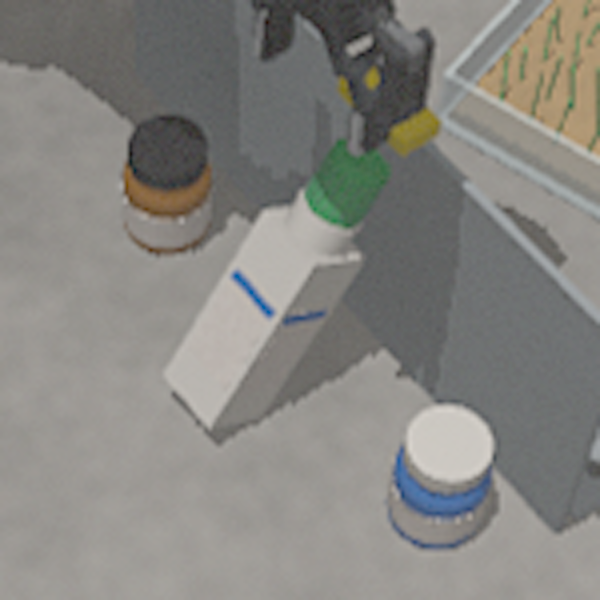

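The bottle leans by itself, with its cap on the panel below the tag. The back foot corners are at crop (167,378) and (213,428), and the shoulder is at (314,264).

Run:
```python
from m import *
s=ld('s6.png')
A,B,C=[ona(s,290+u/4,140+v/4,a) for u,v,a in ((213,428,.5385),(314,264,.5385),(167,378,.4885))]
print(A,B,C,np.degrees(np.arctan2(B[1]-A[1],B[2]-A[2])))
print(state()['tcp_pos'],q(state()['tcp_pos']))
```

```text
[0.5385 0.1423 0.0241] [0.5385 0.2125 0.1454] [0.4885 0.1425 0.0187] 30.059272187943762
[0.54529667 0.12416661 0.27279262] [0.5145 0.2192]
```

Run:
```python
from m import *
s=state();print(s['joints'].round(3),s['grip_width'],tip_extent,tip_extent() if callable(tip_extent) else '')
```

```text
[ 0.102  0.234  1.495 -0.004  1.405  0.281] 0.07514784993765092 0.014
```

>>> apply_moves:
  increments:
    - [[-0.1,-0.6,0],0.14]
    - [[-0.25,-1.3,0],0.28]
    - [[-0.4,-2.0,0],0.42]
    - [[-0.5,-2.7,0],0.56]
    - [[-0.6,-3.23,0],0.7]
  hand: 85

```text
clock: 13.0
tcp_pos: [0.5135, -0.0362, 0.2676]
tcp_rot: [0.499, 0.867, -0.0, 0.0]
force: [-0.1, -0.2, -0.9]
grip_width: 0.0847
grasp_force: 0.0
```

>>> apply_moves:
  increments:
    - [[0,0,-0.5],0.14]
    - [[0,0,-1.0],0.28]
    - [[0,0,-1.5],0.42]
    - [[0,0,-2.0],0.56]
    - [[0,0,-2.5],0.7]

```text
clock: 13.5
tcp_pos: [0.514, -0.0344, 0.1417]
tcp_rot: [0.171, 0.985, 0.0, 0.0]
force: [-0.6, -0.8, -0.6]
grip_width: 0.0851
grasp_force: 0.0
```

>>> apply_moves:
  increments:
    - [[0,0,-0.5],0.085]
    - [[0,0,-1.0],0.171]
    - [[0,0,-1.5],0.171]
    - [[0,0,-2.0],0.171]
    - [[0,0,-2.2],0.171]

```text
clock: 14.0
tcp_pos: [0.5126, -0.0341, 0.0305]
tcp_rot: [0.089, 0.996, 0.0, -0.002]
force: [-0.8, 0.7, 0.1]
grip_width: 0.0853
grasp_force: 0.0
```

Run:
```python
from m import *
s=state();print(s['joints'].round(3),s['tcp_pos'],q(s['tcp_pos']))
M=R.from_quat(s['tcp_rot']).as_matrix();print('closing axis deg',np.degrees(np.arctan2(M[1,1],M[0,1])))
a=snap('scene','s7.png')
im=a['img'][170:320,240:390];im=cv2.resize(im,None,fx=4,fy=4,interpolation=cv2.INTER_CUBIC)
im=(255*(im/255.)**.45).astype('uint8');cv2.imwrite('pics/c8.png',im)
```

```text
[-0.202  0.404  1.93   0.     0.811 -1.594] [ 0.51256094 -0.03406378  0.03047136] [0.5104 0.0577]
closing axis deg 79.74291377558002
```

View pics/c8.png

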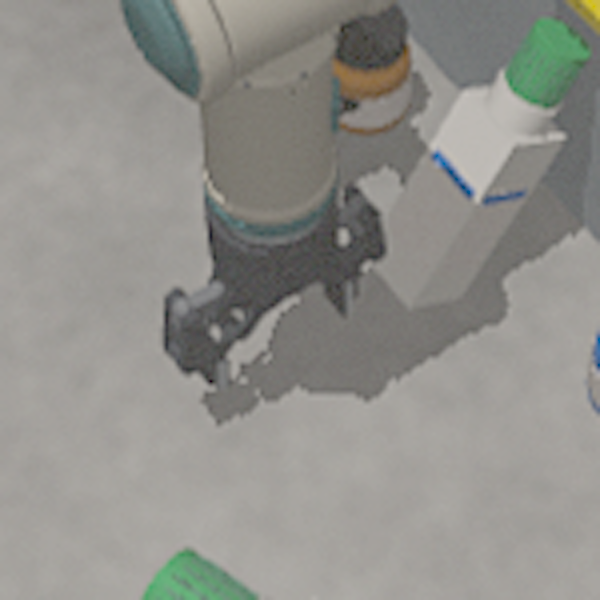

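The last allowed view shows the front knuckle at crop (382,235) and its tip at (347,312), and the rear knuckle at (168,330) with its tip at (213,382). The knuckles bulge beyond the tips, so I'll measure by how much.

Run:
```python
from m import *
s=ld('s7.png')
f=lambda u,v,a:ona(s,240+u/4,170+v/4,a)
for n,p in dict(fk_low=(385,258),fk_hi=(375,200),ftip=(347,312),ftipU=(355,285),rk_lo=(168,345),rk_hi=(168,290),rtip=(213,382)).items(): print(n,f(*p,.522), f(*p,.51))
print('bottle corner right',f(418,305,.5385),'tcp b .0577')
```

```text
fk_low [0.522  0.1313 0.072 ] [0.51   0.1406 0.0481]
fk_hi [0.522  0.1226 0.1434] [0.51   0.1316 0.121 ]
ftip [0.522  0.1027 0.035 ] [0.51   0.1113 0.0103]
ftipU [0.522  0.1087 0.0616] [0.51   0.1175 0.0375]
rk_lo [ 0.522  -0.0233  0.1205] [ 0.51   -0.0174  0.0976]
rk_hi [ 0.522  -0.0185  0.1762] [ 0.51   -0.0126  0.1546]
rtip [0.522  0.0031 0.0492] [0.51   0.0095 0.0248]
bottle corner right [0.5385 0.1462 0.024 ] tcp b .0577
```

>>> apply_moves:
  increments:
    - [[0.06,0,-0.1],0]
    - [[0.06,0,-0.2],0]
    - [[0.06,0,-0.32],0]
    - [[0.06,0,-0.32],0]
    - [[0.06,0,-0.32],0]

```text
clock: 14.55
tcp_pos: [0.517, -0.0343, 0.0166]
tcp_rot: [0.089, 0.996, 0.0, 0.0]
force: [0.4, -0.6, 0.0]
grip_width: 0.0851
grasp_force: 0.0
```

>>> apply_moves:
  increments:
    - [[0.01,0.08,0],0]
    - [[0.03,0.16,0],0]
    - [[0.045,0.24,0],0]
    - [[0.06,0.32,0],0]
    - [[0.06,0.35,0],0]

```text
clock: 15.05
tcp_pos: [0.5201, -0.0162, 0.0164]
tcp_rot: [0.089, 0.996, 0.0, 0.0]
force: [-0.1, 0.4, 0.2]
grip_width: 0.0848
grasp_force: 0.0
```

>>> apply_moves:
  increments:
    - [[0.007,0.04,0],0]
    - [[0.014,0.08,0],0]
    - [[0.021,0.12,0],0]
    - [[0.028,0.16,0],0]
    - [[0.035,0.2,0],0]

```text
clock: 15.55
tcp_pos: [0.5215, -0.0071, 0.0163]
tcp_rot: [0.089, 0.996, -0.0, -0.0]
force: [0.2, -2.2, -0.2]
grip_width: 0.0847
grasp_force: 1.0
```

>>> apply_moves:
  increments:
    - [[0.007,0.04,0],0]
    - [[0.014,0.08,0],0]
    - [[0.021,0.12,0],0]
    - [[0.028,0.16,0],0]
    - [[0.035,0.2,0],0]

```text
clock: 16.05
tcp_pos: [0.5235, 0.0034, 0.0163]
tcp_rot: [0.089, 0.996, 0.0, 0.0]
force: [-0.3, -2.9, -0.4]
grip_width: 0.0851
grasp_force: 0.9
```

```bash
cat > cap.py <<'E'
from m import *
# cap and body pose by colour, both views; reference: s6/t (leaning 30 deg)
a,b=snapshot('scene'),snapshot('top')
g=cc(masks(a)['green'],(375,195),45); t=cc(masks(b)['green'],(286,215),35)
p,e=tri(a,g[0],b,t[0]); print('cap sc',g[0].round(1),g[1],'top',t[0].round(1),t[1],'ab',q(p),'z',p[2].round(4),'err',e.round(4))
s=state();print(s['clock'],q(s['tcp_pos']),s['force'].round(1))
E
python3 - <<'E'
from m import *
print(cc(masks(ld('s6.png'))['green'],(375,195),45)[:2])
E
python3 cap.py
```

```text
(array([370.16981132, 190.41509434]), np.int32(53))
cap sc [375.9 183.3] 265 top [279.6 212.9] 183 ab [0.513  0.2531] z 0.1763 err 0.002
16.15 [0.5145 0.0967] [ 0.1 -1.5 -0.4]
```

>>> apply_moves:
  increments:
    - [[0.007,0.04,0],0]
    - [[0.014,0.08,0],0]
    - [[0.021,0.12,0],0]
    - [[0.028,0.16,0],0]
    - [[0.035,0.2,0],0]

```text
clock: 16.65
tcp_pos: [0.5251, 0.0132, 0.0163]
tcp_rot: [0.089, 0.996, -0.0, -0.0]
force: [-0.2, -2.9, 0.4]
grip_width: 0.085
grasp_force: 0.5
```

>>> apply_moves:
  increments:
    - [[0.007,0.04,0],0]
    - [[0.014,0.08,0],0]
    - [[0.021,0.12,0],0]
    - [[0.028,0.16,0],0]
    - [[0.028,0.16,0],0]

```text
clock: 17.15
tcp_pos: [0.5267, 0.0217, 0.0164]
tcp_rot: [0.089, 0.996, 0.0, 0.0]
force: [-0.0, -1.9, -0.4]
grip_width: 0.0852
grasp_force: 0.1
```

```bash
python3 cap.py
```

```text
cap sc [376.5 181.3] 246 top [279.3 212. ] 168 ab [0.5136 0.2534] z 0.1841 err 0.0018
17.25 [0.5144 0.115 ] [ 0.2 -0.4  0. ]
```

>>> apply_moves:
  increments:
    - [[0.003,0.02,0.08],0]
    - [[0.006,0.04,0.16],0]
    - [[0.01,0.06,0.24],0]
    - [[0.014,0.08,0.24],0]
    - [[0.018,0.1,0.24],0]

```text
clock: 17.75
tcp_pos: [0.5277, 0.0261, 0.0287]
tcp_rot: [0.089, 0.996, -0.0, 0.0]
force: [-0.6, -3.5, 3.6]
grip_width: 0.0847
grasp_force: 0.8
```

>>> apply_moves:
  increments:
    - [[0.004,0.02,0],0]
    - [[0.007,0.04,0],0]
    - [[0.01,0.06,0],0]
    - [[0.014,0.08,0],0]
    - [[0.018,0.1,0],0]

```text
clock: 18.25
tcp_pos: [0.528, 0.0312, 0.028]
tcp_rot: [0.089, 0.996, -0.0, -0.0]
force: [0.5, -3.0, -0.5]
grip_width: 0.0852
grasp_force: 0.3
```

```bash
python3 cap.py
```

```text
cap sc [377.3 180. ] 212 top [278.8 211.8] 156 ab [0.5134 0.2549] z 0.1878 err 0.0006
18.35 [0.5141 0.1249] [-1.9 -2.6  0.1]
```

>>> apply_moves:
  increments:
    - [[0.004,0.02,0],0]
    - [[0.007,0.04,0],0]
    - [[0.01,0.06,0],0]
    - [[0.014,0.08,0],0]
    - [[0.018,0.1,0],0]

```text
clock: 18.85
tcp_pos: [0.5293, 0.0363, 0.0283]
tcp_rot: [0.089, 0.996, 0.0, 0.0]
force: [-0.0, -3.0, -1.2]
grip_width: 0.085
grasp_force: 0.0
```

>>> apply_moves:
  increments:
    - [[0.004,0.02,0],0]
    - [[0.007,0.04,0],0]
    - [[0.01,0.06,0],0]
    - [[0.014,0.08,0],0]
    - [[0.018,0.1,0],0]

```text
clock: 19.35
tcp_pos: [0.5302, 0.0413, 0.0283]
tcp_rot: [0.089, 0.996, 0.0, 0.0]
force: [0.3, -2.2, -0.0]
grip_width: 0.0853
grasp_force: 0.0
```

```bash
python3 cap.py
```

```text
cap sc [378.8 177.1] 143 top [277.6 211.1] 124 ab [0.5134 0.2578] z 0.1964 err 0.0005
19.45 [0.5144 0.1351] [ 0.4 -2.3 -0.1]
```

>>> apply_moves:
  increments:
    - [[0.003,0.016,0],0]
    - [[0.006,0.032,0],0]
    - [[0.009,0.048,0],0]
    - [[0.012,0.064,0],0]
    - [[0.014,0.08,0],0]

```text
clock: 19.95
tcp_pos: [0.5309, 0.0453, 0.0283]
tcp_rot: [0.089, 0.996, 0.0, 0.0]
force: [-0.0, -2.6, -0.3]
grip_width: 0.085
grasp_force: 0.0
```

>>> apply_moves:
  increments:
    - [[0.003,0.016,0],0]
    - [[0.006,0.032,0],0]
    - [[0.009,0.048,0],0]
    - [[0.012,0.064,0],0]
    - [[0.014,0.08,0],0]

```text
clock: 20.45
tcp_pos: [0.5316, 0.0493, 0.0283]
tcp_rot: [0.089, 0.996, 0.0, 0.0]
force: [-0.1, -2.5, 0.1]
grip_width: 0.0848
grasp_force: 0.0
```

```bash
python3 cap.py
```

```text
cap sc [379.6 175.5] 101 top [277.  210.6] 105 ab [0.5135 0.2591] z 0.2012 err 0.0011
20.55 [0.5144 0.1432] [ 0.3 -0.9 -0.2]
```

>>> apply_moves:
  increments:
    - [[0.002,0.01,0],0]
    - [[0.004,0.02,0],0]
    - [[0.005,0.03,0],0]
    - [[0.007,0.04,0],0]
    - [[0.007,0.04,0],0]

```text
clock: 21.05
tcp_pos: [0.5319, 0.0513, 0.0283]
tcp_rot: [0.089, 0.996, 0.0, 0.0]
force: [-1.1, -1.4, -1.1]
grip_width: 0.0852
grasp_force: 0.0
```

>>> apply_moves:
  increments:
    - [[0.002,0.01,0],0]
    - [[0.004,0.02,0],0]
    - [[0.005,0.03,0],0]
    - [[0.005,0.03,0],0]
    - [[0.005,0.03,0],0]

```text
clock: 21.55
tcp_pos: [0.5322, 0.0528, 0.0283]
tcp_rot: [0.089, 0.996, 0.0, 0.0]
force: [-1.2, -1.7, -0.2]
grip_width: 0.0852
grasp_force: 0.0
```

>>> apply_moves:
  increments:
    - [[0.002,0.01,0],0]
    - [[0.004,0.02,0],0]
    - [[0.005,0.03,0],0]
    - [[0.005,0.03,0],0]
    - [[0.005,0.03,0],0]

```text
clock: 22.05
tcp_pos: [0.5325, 0.0543, 0.0283]
tcp_rot: [0.089, 0.996, 0.0, 0.0]
force: [-0.7, -1.4, -0.2]
grip_width: 0.0851
grasp_force: 0.0
```

>>> apply_moves:
  increments:
    - [[0.002,0.01,0],0]
    - [[0.004,0.02,0],0]
    - [[0.005,0.03,0],0]
    - [[0.005,0.03,0],0]
    - [[0.005,0.03,0],0]

```text
clock: 22.55
tcp_pos: [0.5327, 0.0558, 0.0283]
tcp_rot: [0.089, 0.996, 0.0, 0.0]
force: [0.2, -1.6, -0.3]
grip_width: 0.0853
grasp_force: 0.0
```

```bash
python3 cap.py
```

```text
cap sc [379.9 175. ] 80 top [277.  210.5] 103 ab [0.5137 0.2592] z 0.2031 err 0.0022
22.65 [0.5142 0.1497] [-0.7 -1.7 -0.8]
```

>>> apply_moves:
  increments:
    - [[0.002,0.01,0],0]
    - [[0.004,0.02,0],0]
    - [[0.005,0.03,0],0]
    - [[0.005,0.03,0],0]
    - [[0.005,0.03,0],0]

```text
clock: 23.15
tcp_pos: [0.5328, 0.0572, 0.0283]
tcp_rot: [0.089, 0.996, 0.0, -0.0]
force: [-0.3, -2.6, -1.0]
grip_width: 0.0851
grasp_force: 0.0
```

>>> apply_moves:
  increments:
    - [[0.002,0.01,0],0]
    - [[0.004,0.02,0],0]
    - [[0.005,0.03,0],0]
    - [[0.005,0.03,0],0]
    - [[0.005,0.03,0],0]

```text
clock: 23.65
tcp_pos: [0.5332, 0.0588, 0.0284]
tcp_rot: [0.089, 0.996, 0.0, 0.0]
force: [0.2, -2.0, -0.6]
grip_width: 0.0851
grasp_force: 0.0
```

```bash
python3 cap.py
```

```text
cap sc [378.8 175.6] 92 top [277.6 210.7] 116 ab [0.5133 0.2572] z 0.2021 err 0.0009
23.75 [0.5142 0.1528] [-0.5 -2.1 -1.2]
```

>>> apply_moves:
  increments:
    - [[0.002,0.01,0],0]
    - [[0.004,0.02,0],0]
    - [[0.005,0.03,0],0]
    - [[0.005,0.03,0],0]
    - [[0.005,0.03,0],0]

```text
clock: 24.25
tcp_pos: [0.5335, 0.0603, 0.0284]
tcp_rot: [0.089, 0.996, 0.0, 0.0]
force: [-1.0, -2.1, 0.1]
grip_width: 0.0847
grasp_force: 0.0
```

>>> apply_moves:
  increments:
    - [[0.002,0.01,0],0]
    - [[0.004,0.02,0],0]
    - [[0.005,0.03,0],0]
    - [[0.005,0.03,0],0]
    - [[0.005,0.03,0],0]

```text
clock: 24.75
tcp_pos: [0.5337, 0.0618, 0.0283]
tcp_rot: [0.089, 0.996, 0.0, 0.0]
force: [0.3, -2.2, -1.2]
grip_width: 0.0852
grasp_force: 0.0
```

```bash
python3 cap.py
```

```text
cap sc [377.9 176.3] 103 top [278. 211.] 123 ab [0.5129 0.2557] z 0.2005 err 0.0004
24.85 [0.5142 0.1558] [ 0.4 -1.7 -0.9]
```

>>> apply_moves:
  increments:
    - [[0.002,0.01,0],0]
    - [[0.004,0.02,0],0]
    - [[0.005,0.03,0],0]
    - [[0.005,0.03,0],0]
    - [[0.005,0.03,0],0]

```text
clock: 25.35
tcp_pos: [0.5338, 0.0622, 0.0284]
tcp_rot: [0.089, 0.996, -0.001, -0.0]
force: [-0.8, -5.9, 0.8]
grip_width: 0.085
grasp_force: 0.0
```

>>> apply_moves:
  increments:
    - [[0.002,0.01,0],0]
    - [[0.004,0.02,0],0]
    - [[0.005,0.03,0],0]
    - [[0.005,0.03,0],0]
    - [[0.005,0.03,0],0]

```text
clock: 25.85
tcp_pos: [0.5338, 0.0622, 0.0286]
tcp_rot: [0.089, 0.996, -0.002, -0.0]
force: [-2.5, -13.1, 2.8]
grip_width: 0.0849
grasp_force: 0.0
```

```bash
python3 cap.py
```

```text
cap sc [377.  177.6] 68 top [277.9 211.1] 117 ab [0.5127 0.2554] z 0.1957 err 0.003
25.95 [0.5142 0.1562] [ -1.2 -12.    2.2]
```

>>> apply_moves:
  increments:
    - [[-0.001,-0.01,0],0]
    - [[-0.001,-0.01,0],0]
    - [[-0.001,-0.01,0],0]
    - [[-0.001,-0.01,0],0]
    - [[-0.001,-0.01,0],0]

```text
clock: 26.45
tcp_pos: [0.5338, 0.0622, 0.0285]
tcp_rot: [0.089, 0.996, -0.002, -0.0]
force: [-2.2, -9.9, 1.6]
grip_width: 0.0847
grasp_force: 0.0
```

>>> apply_moves:
  increments:
    - [[-0.005,-0.03,0],0]
    - [[-0.01,-0.06,0],0]
    - [[-0.02,-0.1,0],0]
    - [[-0.08,-0.4,0],0]
    - [[-0.17,-0.9,0],0]

```text
clock: 26.95
tcp_pos: [0.5257, 0.0193, 0.0284]
tcp_rot: [0.088, 0.996, 0.0, 0.0]
force: [0.1, -0.3, -1.0]
grip_width: 0.085
grasp_force: 0.0
```

>>> apply_moves:
  increments:
    - [[-0.08,-0.5,0],0]
    - [[-0.17,-1,0],0]
    - [[-0.26,-1.5,0],0]
    - [[-0.34,-1.9,0],0]
    - [[-0.34,-1.9,0],0]

```text
clock: 27.45
tcp_pos: [0.5082, -0.0783, 0.0284]
tcp_rot: [0.091, 0.996, -0.0, 0.0]
force: [-0.6, 0.6, -0.7]
grip_width: 0.085
grasp_force: 0.0
```

```bash
python3 cap.py
python3 - <<'E'
from m import *
a=snap('scene','s9.png');b=snap('top','t9.png')
# silhouette of bottle in scene: bright or shaded-white body pixels by low saturation and brightness
g=cv2.cvtColor(a['img'],cv2.COLOR_BGR2GRAY)
x0,y0=335,165
for y in range(y0,262,3): print(y,' '.join(f'{v:3d}' for v in g[y,x0:x0+68:2]))
E
```

```text
cap sc [377.4 176.9] 163 top [278.6 211.2] 146 ab [0.5129 0.2542] z 0.1991 err 0.0004
27.55 [0.5139 0.0154] [-0.4  0.6  0.7]
165  39  37  38  39  47  47  44  45  46  47  45  46  46  48  45  46  47  48  49  48  48  60  55 121 127 125 123 124 125 126 114  83  87  72
168  36  40  38  39  47  48  47  46  48  47  45  48  45  45  49  48  47  49  48  49  49  47  47  58  91 130 124 125 125 125 123 128  90  97
171  18  21  27  40  48  47  47  47  48  47  47  46  44  48  48  46  47  48  45  58  76  79  75  34  59  56 124 126 126 125 131 116  66 102
174  23  22  19  34  50  49  50  48  49  46  47  46  47  46  46  48  45  47  74  77  74  75  75  79  52  50  57 104 129 101  41  46  81  87
177  22  19  18  27  51  48  48  49  47  49  45  49  48  46  48  47  47  44  80  76  75  74  75  76  76  54  36  58  49  46  40  91 101  89
180  22  21  21  36  69  44  49  49  48  49  47  47  47  46  47  48  47  40  43  77  75  76  76  75  75  45  37  41  39  41  40  48  65 103
183  15  17  11  34  87  80  47  49  48  48  48  47  46  46  46  48  47  35  33  41  40  48  46  30  34  35  36  38  40  38  52  49  50
[... 2944 characters left out ...]

249  48  48  46  48  47  47  47  46  41  98  93  94  91  90  91  93  90  88  88  89  92  95  94  94  92  93  96  96 118 159 157 156 156 156
252  47  47  44  48  47  46  45  44  46  54  88  88  88  87  88  91  94  95  90  87  87  91  94  94  94  95  94  83  89 161 157 158 158 157
255  47  43  47  46  46  44  46  45  44  38  91  86  85  83  87  88  88  90  91  91  92  92  92  94  98  96  98  36  62 132 160 157 157 157
258  44  47  46  49  45  45  46  45  45  39  95  91  90  89  85  86  86  88  92  92  96  96  93  95  94  95  84  40  47  70  85 141 163 161
261  47  50  51  45  46  43  53  41  48  96  91  91  90  91  90  92  91  88  89  93  92  93  93  91  97  99  74  27  48  49  49  74  77  73
```

Run:
```python
from m import *
s=ld('s9.png');t=ld('t9.png')
A=ona(s,371.5,233.5);B=ona(s,375,202.5);print(A,B,'tilt',np.degrees(np.arctan2(B[1]-A[1],B[2]-A[2])))
C=ona(s,360.5,226,.4885);D=ona(s,362.5,191,.4885);print(C,D,np.degrees(np.arctan2(D[1]-C[1],D[2]-C[2])))
g=cc(masks(t)['green'],(278,211),20);print(onz(t,*g[0],.2),q(onz(t,*g[0],.2)))
# jars now vs start
for n,c in(('scene0.png',0),('s9.png',0)):
    h=cv2.cvtColor(ld(n)['img'],cv2.COLOR_BGR2HSV);m=(h[...,0]>105)&(h[...,0]<125)&(h[...,1]>120)
    print(cc(m,(400,262),25)[:2]); m=(h[...,0]<20)&(h[...,1]>120)&(h[...,2]>40); print(cc(m,(331,185),25)[:2])
```

```text
[0.5385 0.2352 0.0031] [0.5385 0.2324 0.1437] tilt -1.1408746759033979
[ 0.4885  0.2393 -0.0267] [0.4885 0.2339 0.1341] -1.923389177519654
[0.54974202 0.1588637  0.2       ] [0.5127 0.2542]
(array([398.74324324, 263.24324324]), np.int32(148))
(array([330.24087591, 188.57664234]), np.int32(137))
(array([398.70068027, 263.21088435]), np.int32(147))
(array([330.71014493, 188.91304348]), np.int32(138))
```

```bash
python3 -c "
from bench import *
print(job_done())"
```

```text
the job is handed in; nothing more can be done
None
```

The job is handed in, but the judge gave no verdict. The bottle leaned by itself at about 30°, its foot was pushed in, and it now stands within about 1–2° of upright against the panel, about 1 mm from the tag's middle. It was pressed home at about 10 N (peak reading 13.1 N) and released, with the jars unmoved.

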